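Carry a gauged bar thickness over to the gauge tweezers

ROBOT

A 6-joint arm with a two-finger parallel gripper is mounted at the origin on a cart in front of the work surface, level with it; the furniture and walls round the work are solid. World frame = base frame: x ahead of the robot, y to its left, z up, the work surface at z = 0. Lengths are in m, angles in rad, forces in N, time in s.
With the tool pointing down it reaches from about 0.275 to 0.825 m from the base axis. Payload 4.9 kg.
Tool frame: the origin (TCP) lies at the centre of the arm's flange, where the gripper is bolted on; the fingertips stand 173 mm ahead of it and the grasp point (between the pads) lies 155 mm ahead of it; z points along the fingers, y is the line along which they close (so a half turn about z gives the same grasp; the last joint's range is limited). The gripper opens to 85 mm and grips with 20 to 120 N. Pads are 22 mm wide; open, the fingers measure 114 mm over their backs; the gripper's body (76 mm by 85 mm) begins 54 mm behind the grasp point. The pads swing forward as they close: fully open they stand 13 mm farther back than shut.
Start: joints at [-1.415, 0.326, -0.193, 1.052, 0, 1.437], TCP at [0.157, -0.527, 0.405] pointing down, gripper open.
Joint ranges: [-2.65, 2.65], [-0.97, 1.79], [-1.3, 1.35], [-1.93, 2.1], [-1.47, 1.37], [-3.14, 3.14]. Speed limits (rad/s): [2.57, 2.57, 3.14, 3.14, 3.14, 3.14].

INTERFACE

Orientations are given as [roll, pitch, yaw] about the fixed x, y, z axes, in that order (R = Rz(yaw) Ry(pitch) Rx(roll)).
In Python, from plant import arm, set_gripper, imaging, job, telemetry gives the robot as it stands. Calls block until the motion is done:
- arm.goto(position, orientation): joint-space move of the TCP to a pose.
- arm.move_straight(position, orientation=None, rate=0.15, guard=None): straight line of the TCP; orientation=None keeps the orientation; rate is the mean speed in m/s. With guard (N) it stops when the force on the tool has changed by that much, and returns True; else False.
- arm.set_joints(angles): joint-space move.
- set_gripper(opening, grip_force=None): finger opening in m; grip_force is the grip in N (None keeps the last); returns when the fingers have stopped.
- arm.wait(seconds).
- arm.inverse_kinematics(position, orientation): joint angles nearest the present ones, or None.
- imaging.capture(name): name is "scene" or "top"; returns a dict with "image" (400x640x3 uint8, red, green, blue), "fx", "fy", "cx", "cy" (pixels), "origin" and "rotation" of the camera in the world. Camera axes: x right, y up, looking along -z (the intrinsics and any distortion apply to the point x, -y, -z); pixel columns grow to the right and rows downward; lengths in m; the calibration is good to about 2 mm. A picture is of the moment at which its call begins. There is no depth.
A pose or a line that the arm cannot do raises arm.Unreachable and nothing moves.
- job.close_job(): hands the job in; it is judged then, once.
Readings, each from a call of its own:
- telemetry.get_t(): time.
- telemetry.get_qpos(): joint angles.
- telemetry.get_qvel(): joint speeds.
- telemetry.get_joint_efforts(): joint torques, N m.
- telemetry.get_position(): TCP position.
- telemetry.get_tool_rot(): TCP orientation.
- telemetry.get_ft_force(): force on the tool from outside, world axes, zero at the start.
- telemetry.get_ft_torque(): the same for the moment, N m.
- telemetry.get_finger_gap(): finger opening in m.
- telemetry.get_grasp_force(): force on a finger pad.
Only numpy, scipy, OpenCV 4.12 (cv2) and the standard library are available. Lean on these libraries where they do the work, as an engineer would, in place of code of your own. Each camera call takes 0.05 s, during which the arm holds its last target. There are 200 camera calls.

TASK

Press the plunger of the bench thickness gauge down until its foot bears on the brass bar lying under it, to find how thick that bar is. Then pick up the sprung gauge tweezers by their two wooden grips, lift them at least 10 cm off the bench and squeeze them until the gap between the tips matches that thickness (the 5, 10 or 15 mm mark of their quadrant). Finish still holding them there in the air, gap steady, so that I can try rolled strip between the tips; leave the bars and the other things on the bench where they lie.

Things in the scene. Friction and masses are not known exactly. Their poses are not given: they have to be found in the camera images.
- gauge: bench thickness gauge, screwed down: ground steel base 130 x 190 x 14 mm with a column (127 mm tall) at its back, a blue arm (top at 107 mm) with a white dial in front, and an upright plunger. Origin: centre of the base's underside; x from dial to column. Plunger axis 22 mm to -x of the origin. Three bars lie on the base, one under the foot, the others 65 mm to either side (y)
- gauge_knob (a point): centre of the top face of the plunger's black round knob (29 mm diameter), 160 mm above the bench when up; it goes down with the plunger. Push here, straight down
- gauge_plunger (a joint): plunger travel down from its upper stop, m (0 to 0.029). A spring lifts it: 1.2 N rising to 3 N, then rigid when the foot meets the bar. The foot starts 30 mm above the base, so with the foot on a bar, thickness = 0.030 - value. The dial's red needle shows thickness: long tick every 5 mm, 0 at lower left, clockwise to 30 at lower right
- gauge_foot (a point): round steel foot (16 mm diameter, 6 mm tall) at the plunger's lower end; the point is the centre of its underside
- bar_5: brass bar offcut 44 x 16 mm, 5 mm thick, lying flat; origin: centre of its underside
- bar_10: brass bar offcut 44 x 16 mm, 10 mm thick, lying flat; origin: centre of its underside
- bar_15: brass bar offcut 44 x 16 mm, 15 mm thick, lying flat; origin: centre of its underside
- tweezers_grip (a point): middle of the loose gauge tweezers (158 long, 14 tall lying on their side, about 57 g), midway between the two dark wooden grips, 7 mm above the bench. x points to the tips (50 mm ahead; heel 100 mm behind), z up, arms apart along y. Grips 34 long, 14 tall: squeeze across y at their centres. Width over the grips 34 mm at rest, 18 mm + 2/3 of the tip gap when squeezed (28.0, 24.7, 21.3 mm for gaps of 15, 10, 5)
- tweezers_arm (a joint): how far the tweezers are squeezed, rad: 0 at rest (tips 24 mm apart), 0.060 at 15 mm, 0.093 at 10 mm, 0.127 at 5 mm, at most 0.153 (1 mm). Tip gap in m = 0.3 sin((0.16 - value)/2). A spring opens them: squeezing at the grips takes about 7, 11 and 15 N for 15, 10 and 5 mm
- tip_fixed (a point): inner face of one tip of the tweezers (on the arm that carries the brass quadrant with its three black marks for 5, 10 and 15 mm), half-way up
- tip_moving (a point): inner face of the other tip (on the arm with the red pointer that reads against the quadrant), half-way up
- tweezers_heel (a point): the closed rear end (heel) of the tweezers, half-way up
- ring_blank: small loose brass ring, 20 mm across, 5 mm tall, a bystander; origin: centre of its underside
- yellow_pliers: loose pliers with yellow grips, 121 mm long, 11 mm tall, a bystander; origin: centre of the underside
- tape_roll: loose roll of masking tape, 96 mm across, 25 mm tall, a bystander; origin: centre of the underside
- dapping_punch: loose steel dapping punch with a ball end, 73 mm long, 15 mm thick, a bystander; origin: centre of the underside

How it is judged:
On the way, in this order (a step that is already met when the one before it is completed fails the run):
1. the plunger is pressed down until the gauge's foot bears on the bar under it (((horizontal distance between bar_5 and gauge_foot below 0.02 m and contact force between gauge_plunger_c0 and bar_5 above 0.5 N and value of joint gauge_plunger above 0.0235 m) or (horizontal distance between bar_10 and gauge_foot below 0.02 m and contact force between gauge_plunger_c0 and bar_10 above 0.5 N and value of joint gauge_plunger above 0.0185 m) or (horizontal distance between bar_15 and gauge_foot below 0.02 m and contact force between gauge_plunger_c0 and bar_15 above 0.5 N and value of joint gauge_plunger above 0.0135 m))), for 0.2 s.
2. the tweezers are in the air in the fingers, squeezed to the gauged bar's thickness (height (world z) of each of tip_fixed, tip_moving, tweezers_heel above 0.06 m and contact force between the fingers and tweezers above 1 N and ((horizontal distance between bar_5 and gauge_foot below 0.02 m and distance between tip_fixed and tip_moving between 0.0035 and 0.0065 m) or (horizontal distance between bar_10 and gauge_foot below 0.02 m and distance between tip_fixed and tip_moving between 0.0085 and 0.0115 m) or (horizontal distance between bar_15 and gauge_foot below 0.02 m and distance between tip_fixed and tip_moving between 0.0135 and 0.0165 m))), for 0.5 s.
At the end, for the whole second after the job is handed in: The fingers still hold the tweezers, at rest, every part of them (both tips and the heel) more than 6 cm above the bench and nothing else carrying them, with the tip gap within 1.5 mm of the thickness of the bar under the gauge's foot; all three bars lie within 15 mm of where they started (all of step 2 and contact force between tweezers and gauge below 0.05 N and linear speed of tweezers below 0.03 m/s and velocity of joint tweezers_arm between -0.05 and 0.05 rad/s and distance of each of bar_5, bar_10, bar_15 from where it was at the start of the episode below 0.015 m); the arm keeps its last pose, push and grip.
It fails at once if the loose ring is pushed more than 3 cm from its place (distance of ring_blank from where it was at the start of the episode above 0.03 m).
It fails at once if the pliers is pushed more than 3 cm from its place (distance of yellow_pliers from where it was at the start of the episode above 0.03 m).
It fails at once if the roll of tape is pushed more than 3 cm from its place (distance of tape_roll from where it was at the start of the episode above 0.03 m).
It fails at once if the dapping punch is pushed more than 3 cm from its place (distance of dapping_punch from where it was at the start of the episode above 0.03 m).
It also fails if it takes over 45 s, if anything falls off the work surface, if the arm or the gripper's body presses on something with over 40 N, if the wrist force passes 120 N, or if a joint passes its speed limit or range.

## Working session

There is one attempt and no reset: what is moved stays moved. The work goes in short steps, each a Python script; the robot and the scene stay as the last script left them, time stands still between calls to the robot, and variables do not carry over. Pictures are saved under pics/ and viewed, at most 10 in all, crops included, and the job is handed in when it is done.

```bash
mkdir -p pics; cat > h.py <<'E'
import numpy as np,cv2
from plant import arm,set_gripper,imaging,job,telemetry
def snap(n,f):
    c=imaging.capture(n); cv2.imwrite(f,c["image"][:,:,::-1]); return c
def pix2w(c,u,v,z):
    d=np.array([(u-c["cx"])/c["fx"],-(v-c["cy"])/c["fy"],-1.]); d=np.array(c["rotation"]).reshape(3,3)@d
    o=np.array(c["origin"]); return o+d*(z-o[2])/d[2]
E
python3 - <<'E'
from h import *
import pickle
for n in("scene","top"):
    c=snap(n,f"pics/{n}0.png"); pickle.dump(c,open(n+".pkl","wb")); print({k:v for k,v in c.items() if k!="image"})
print(telemetry.get_t(),telemetry.get_tool_rot())
E
```

```text
{'fx': 457.51079837940625, 'fy': 457.51079837940625, 'cx': 321.9105940331874, 'cy': 197.39591569636156, 'origin': array([-0.35366547,  0.96715421,  0.79008334]), 'rotation': array([ 1.01642341,  0.02431385, -2.2674321 ])}
{'fx': 507.0716657469535, 'fy': 507.0716657469535, 'cx': 322.5456194961853, 'cy': 193.6145133962084, 'origin': array([0.30970512, 0.28253726, 1.24191262]), 'rotation': array([ 0.17972942, -0.00711977, -1.55176494])}
0.1 [-3.14006236e+00 -1.93328761e-04  2.89777850e-01]
```

View pics/scene0.png

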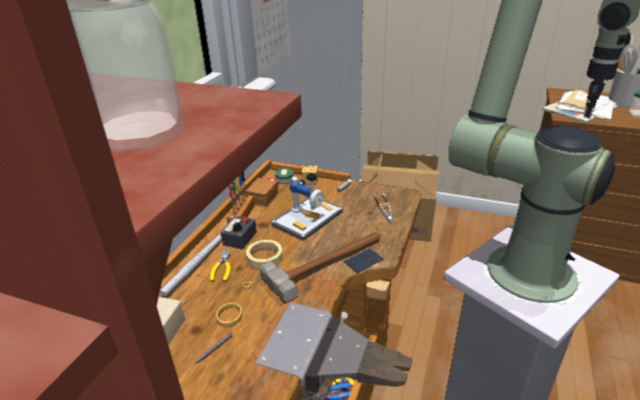

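View pics/top0.png

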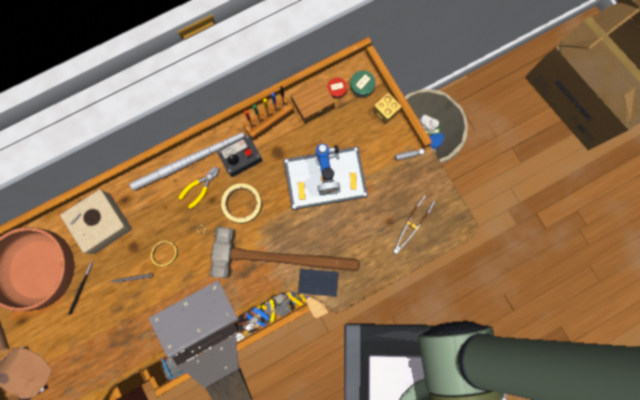

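The top view shows the gauge at about (327,178), with its knob near (327,173). The tweezers run from the heel at about (397,250) to the tips at about (430,200). I'll zoom in.

```bash
cat >> h.py <<'E'
from scipy.spatial.transform import Rotation as Ro
def pix2w(c,u,v,z):
    R=Ro.from_euler('xyz',c["rotation"]).as_matrix()
    d=R@np.array([(u-c["cx"])/c["fx"],-(v-c["cy"])/c["fy"],-1.]); o=np.array(c["origin"]); return o+d*(z-o[2])/d[2]
def w2pix(c,p):
    R=Ro.from_euler('xyz',c["rotation"]).as_matrix(); q=R.T@(np.array(p)-c["origin"])
    return c["cx"]+c["fx"]*q[0]/-q[2], c["cy"]-c["fy"]*q[1]/-q[2]
E
python3 - <<'E'
from h import *
import pickle
c=pickle.load(open("top.pkl","rb")); im=c["image"][:,:,::-1]
a=cv2.resize(im[130:270,270:450],None,fx=4.4,fy=4.2,interpolation=cv2.INTER_CUBIC)
a=cv2.resize(im[135:265,275:450],None,fx=4.5,fy=4.5,interpolation=cv2.INTER_CUBIC)
cv2.imwrite("pics/topz.png",a)
for p in[(397,250),(434,198),(285,160),(362,148),(367,196),(293,208)]: print(p,pix2w(c,*p,0.01).round(4))
E
```

```text
(397, 250) [0.3985 0.095  0.01  ]
(434, 198) [0.5283 0.0026 0.01  ]
(285, 160) [0.6171 0.3734 0.01  ]
(362, 148) [0.6521 0.1812 0.01  ]
(367, 196) [0.5299 0.1682 0.01  ]
(293, 208) [0.4963 0.3499 0.01  ]
```

View pics/topz.png

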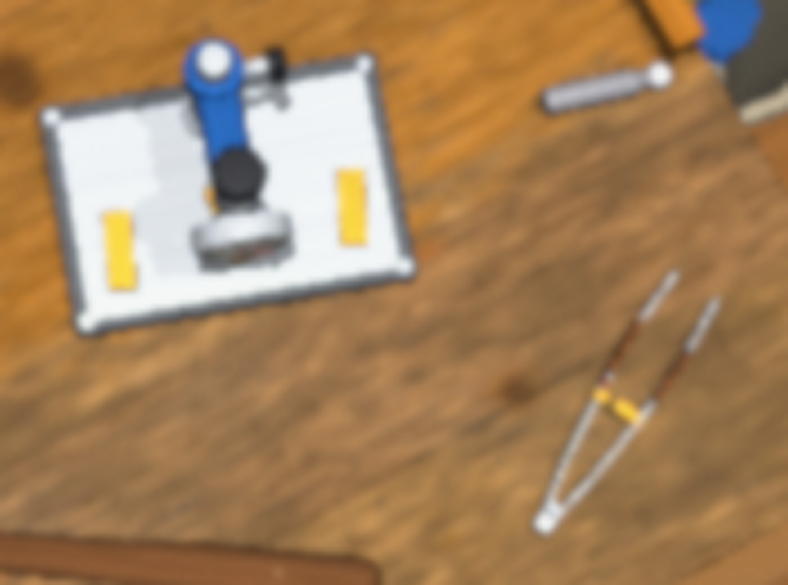

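```bash
python3 - <<'E'
from h import *
import pickle
c=pickle.load(open("top.pkl","rb"))
P=lambda x,y,z: pix2w(c,275+(x+.5)/4.5-.5,135+(y+.5)/4.5-.5,z)
C=np.array([P(x,y,.014) for x,y in[(45,112),(370,58),(412,272),(80,330)]])
for i in range(4): print(np.linalg.norm(C[i]-C[i-1]))
o=C.mean(0); X=C[0]+C[1]-C[2]-C[3]; X/=np.linalg.norm(X); Y=C[0]+C[3]-C[1]-C[2]; Y/=np.linalg.norm(Y)
X2=X+np.array([Y[1],-Y[0],0]);X2/=np.linalg.norm(X2)
print("o",o,"X",X2,"yaw",np.arctan2(X2[1],X2[0]))
print("knob from base",(o-.022*X2)[:2],"direct",P(239,172,.16)[:2])
h=P(545,522,.007);g1=P(625,345,.012);g2=P(674,375,.012);t1=P(675,272,.007);t2=P(716,300,.007)
g=(g1+g2)/2;t=(t1+t2)/2
print("heel",h,"g",g,"t",t,"len",np.linalg.norm(t-h),np.linalg.norm((g-h)[:2]),np.linalg.norm((g1-g2)[:2]),np.linalg.norm(t1-t2))
d=t-h; print("yaw",np.arctan2(d[1],d[0])); n=g1-g2; print("perp",np.arctan2(n[1],n[0])-np.pi/2)
E
```

```text
0.12370830944885094
0.18301416167674006
0.12283344841888369
0.1840458576635194
o [0.57416803 0.27258979 0.014     ] X [9.81631701e-01 1.90785753e-01 4.50322602e-16] yaw 0.19196254010229682
knob from base [0.55257213 0.2683925 ] direct [0.552767   0.26814557]
heel [0.39717728 0.09767969 0.007     ] g [0.4858299  0.04089765 0.012     ] t [0.52813094 0.01396598 0.007     ] len 0.15542472503719726 0.10527814051610018 0.0309007047908132 0.02696712600139696
yaw -0.568789538925184
perp -0.5424353074339792
```

```bash
python3 - <<'E'
from h import *
o=[np.pi,0,0.19]; p=[.5527,.2683]
set_gripper(0.0,20)
arm.goto(p+[.36],o)
print(telemetry.get_t(),telemetry.get_position(),telemetry.get_ft_force(),telemetry.get_finger_gap())
print(arm.move_straight(p+[.318],rate=.02,guard=.8),telemetry.get_position(),telemetry.get_ft_force())
print(arm.move_straight(p+[.302],rate=.02,guard=8),telemetry.get_position(),telemetry.get_ft_force())
arm.wait(.5);print(telemetry.get_position(),telemetry.get_ft_force(),telemetry.get_t())
c=snap("scene","pics/s1.png")
cv2.imwrite("pics/s1z.png",cv2.resize(c["image"][160:240,265:345,::-1],None,fx=7,fy=7,interpolation=cv2.INTER_CUBIC))
E
```

```text
4.55 [0.55291013 0.26789137 0.3600366 ] [ 0.2257455   0.23580889 -0.18048487] 0.00025829484291072305
True [0.5526283  0.26825882 0.33216137] [ 1.11915629 -0.17807619  1.60289707]
True [0.55272115 0.26829835 0.3184777 ] [-1.07367855 -0.63459602  5.15697969]
[0.55271842 0.26831022 0.3184665 ] [-1.99075401 -0.79863842  4.49261557] 7.1833
```

View pics/s1z.png

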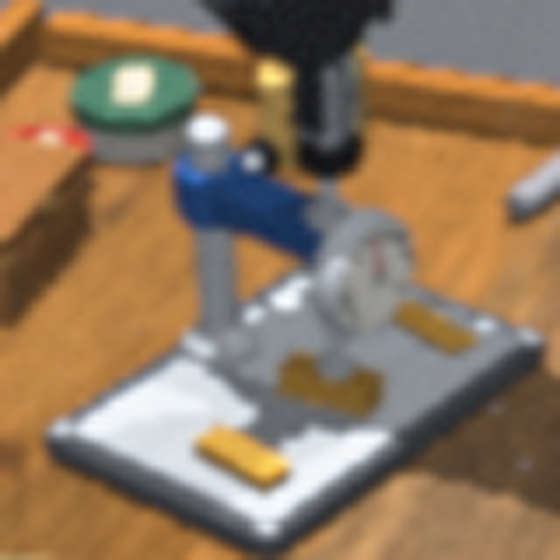

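The foot appears to be on the middle bar after about 14.5 mm of travel. That suggests 15 mm, so I'll press a bit harder to confirm it is rigid.

```bash
python3 - <<'E'
from h import *
p=[.5527,.2683]
for z in (.317,.315,.312,.309):
    print(z,arm.move_straight(p+[z],rate=.02,guard=20)); arm.wait(.3)
    f=telemetry.get_ft_force(); print(telemetry.get_position(),f)
    if f[2]>14: break
arm.wait(.4);print(telemetry.get_ft_force(),telemetry.get_t())
E
```

```text
0.317 False
[0.55250464 0.26825696 0.31842952] [-2.28803036 -0.94703836 12.41247528]
0.315 False
[0.55239132 0.26826671 0.31830572] [-6.98392791 -3.1572858  23.85141001]
[-6.3670031  -2.96187139 23.33191893] 8.7333
```

The stop is rigid at TCP z 0.3183, so the tip is at 0.1453 and the travel is 14.7 mm. The middle bar is 15 mm thick. Next, the tweezers.

```bash
python3 - <<'E'
from h import *
arm.move_straight([.5527,.2683,.37],rate=.15)
o=[np.pi,0,-.56]; p=[.4857,.0407]
print(arm.inverse_kinematics(p+[.25],o))
set_gripper(.055,30)
arm.goto(p+[.27],o)
print(arm.move_straight(p+[.1735],rate=.06,guard=6),telemetry.get_position(),telemetry.get_ft_force(),telemetry.get_t())
c=snap("top","pics/t2.png"); s=snap("scene","pics/s2.png")
a=cv2.resize(c["image"][180:260,375:455,::-1],None,fx=5,fy=5,interpolation=cv2.INTER_CUBIC)
b=cv2.resize(s["image"][165:245,350:430,::-1],None,fx=5,fy=5,interpolation=cv2.INTER_CUBIC)
cv2.imwrite("pics/tw.png",np.hstack([a,b]))
E
```

```text
[-0.06798321  0.38232648 -0.56155303  0.62691681  0.         -2.64957586]
False [0.48589008 0.04069496 0.17380922] [ 0.64938786  0.03214312 -0.59674157] 12.5833
```

View pics/tw.png

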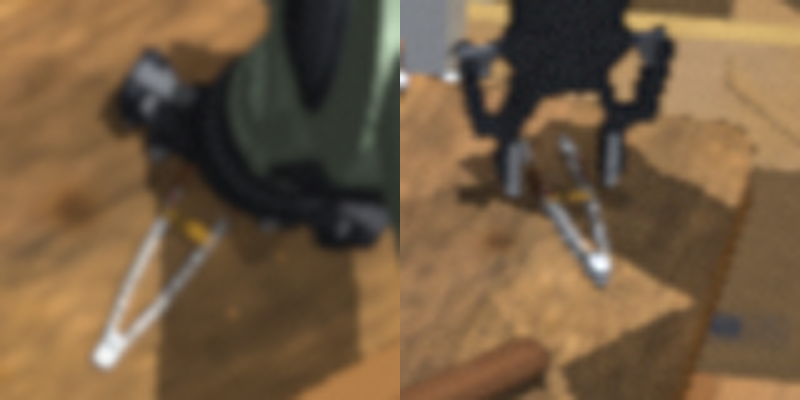

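The fingers straddle the grips: in the right half, the pads are at about (512,170) and (612,160), with the arms between them. I'll close to 28 mm and lift.

```bash
python3 - <<'E'
from h import *
p=[.4857,.0407]
set_gripper(.028,40)
print(telemetry.get_finger_gap(),telemetry.get_grasp_force(),telemetry.get_ft_force())
arm.move_straight(p+[.20],rate=.05)
print(telemetry.get_finger_gap(),telemetry.get_grasp_force())
arm.move_straight(p+[.32],rate=.1); arm.wait(.4)
print(telemetry.get_finger_gap(),telemetry.get_grasp_force(),telemetry.get_position(),telemetry.get_ft_force(),telemetry.get_t())
c=snap("top","pics/t3.png"); s=snap("scene","pics/s3.png")
a=cv2.resize(c["image"][170:270,370:470,::-1],None,fx=4,fy=4,interpolation=cv2.INTER_CUBIC)
b=cv2.resize(s["image"][120:220,340:440,::-1],None,fx=4,fy=4,interpolation=cv2.INTER_CUBIC)
cv2.imwrite("pics/tw2.png",np.hstack([a,b]))
E
```

```text
0.028225588587772688 7.934717461466789 [-0.60562938  0.1387772   5.29224898]
0.028140143547711962 6.450804099440575
0.02832618305928363 6.4500512927770615 [0.48567504 0.04069085 0.31983449] [-0.43891527  0.05479298 -0.67837903] 15.4917
```

View pics/tw2.png

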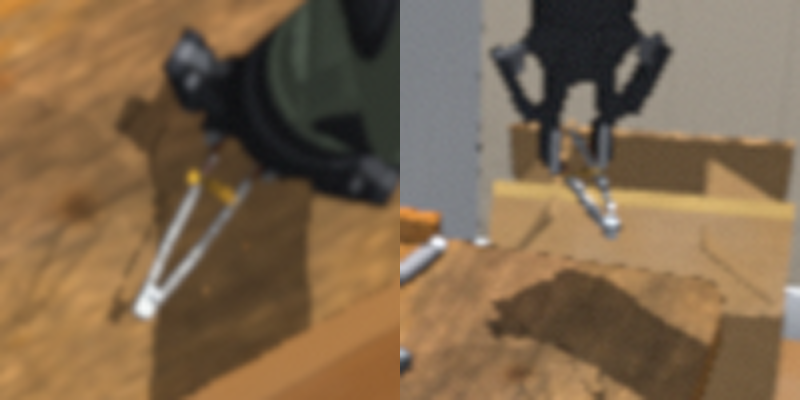

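The tweezers are held, with a width of 28.2 mm, 6.45 N on the pad and the heel visible. I'll trim slightly tighter, then do a half turn so the top camera can see the tips and I can check the gap.

```bash
python3 - <<'E'
from h import *
set_gripper(.0278,40); arm.wait(.2)
print(telemetry.get_finger_gap(),telemetry.get_grasp_force())
p=[.4857,.0407,.42]
arm.move_straight(p,rate=.1)
for y in(.5,1.5,2.58): arm.goto(p,[np.pi,0,y])
arm.wait(.4)
G=[]
for i in range(20): G.append((telemetry.get_finger_gap(),telemetry.get_grasp_force())); arm.wait(.02)
print(np.mean(G,0),np.std(G,0),telemetry.get_ft_force(),telemetry.get_tool_rot(),telemetry.get_t())
ims=[imaging.capture("top") for _ in range(8)]
c=ims[0]; m=np.mean([k["image"] for k in ims],0).astype(np.uint8)
np.save("m.npy",m)
d=np.array([np.cos(2.58),np.sin(2.58),0]); n=np.array([-d[1],d[0],0]); g=np.array([*p[:2],.42-.167])
for k in(-1,1): print(w2pix(c,g+.05*d+n*k*.0075))
u,v=w2pix(c,g+.04*d); u,v=int(u),int(v); print(u,v)
cv2.imwrite("pics/tw3.png",cv2.resize(m[v-25:v+25,u-25:u+25,::-1],None,fx=12,fy=12,interpolation=cv2.INTER_CUBIC))
E
```

```text
0.027927719387153993 6.65960893034935
[0.02791928 6.65478298] [1.63350085e-04 9.30757359e-05] [-0.78096573 -0.06112771 -0.37361526] [ 3.14158160e+00 -4.43345610e-05  2.57996138e+00] 24.15
(np.float64(426.36310368106456), np.float64(216.74011430403206))
(np.float64(432.88600433514904), np.float64(220.89793963089892))
432 214
```

View pics/tw3.png

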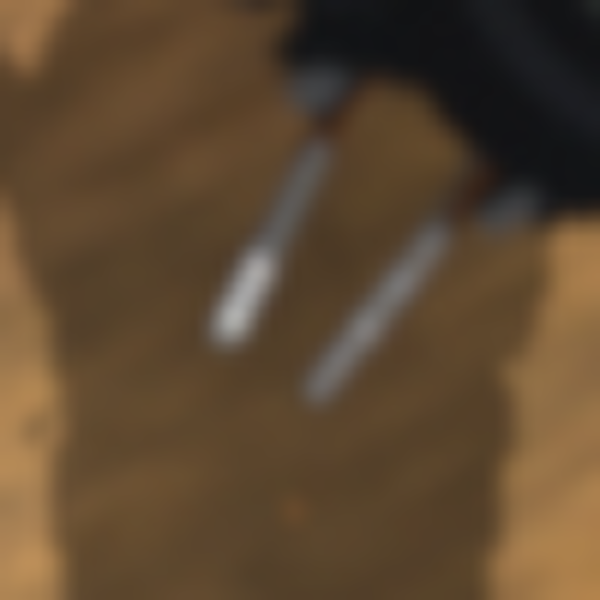

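The tip ends are at (232,330) and (318,388), about 16.8 mm between the arm centrelines. Taking off 2–3 mm for tip thickness gives a gap of roughly 14–15 mm, which agrees with the 27.9 mm grip width (14.9 mm gap). I'll hand it in.

```bash
python3 -c "
from h import *
print(telemetry.get_finger_gap(),telemetry.get_position(),telemetry.get_t()); print(job.close_job())"
```

```text
0.02774201688020524 [0.48570154 0.04070796 0.42000653] 24.55
the job is handed in; nothing more can be done
None
```

The gauged bar is 15 mm thick; I handed the job in with the tweezers held about 25 cm above the bench, their tip gap at about 15 mm (from the grip width and a camera check), but no verdict was returned.

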